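# Rock a jammed cake mould out of its seat

### The job

The lidded cake mould is jammed in its seat under two catches; pulling it straight up only locks it. Take it by its wooden grip and rock it side to side: lift the yellow-marked end over its catch while the plain end stays down in the seat, then rock it back the other way, past level, so that the plain end also comes over its catch and is clearly the higher one. Finish holding the mould level and still over the middle of its seat, about 2 cm clear of the catches, without letting go, and leave the empty tin, the jar and the bowl where they stand.

Things in the scene. Friction and masses are not known exactly. Their poses are not given: they have to be found in the camera images.
- mould: Lidded aluminium cake mould, 0.3 to 0.6 kg, loose, upright in the seat. Origin: centre of its underside; z up, +y to its yellow-marked end (yellow patch on the lid beside the grip, yellow stripe down the tin). Round tin, 72 mm across, top of lid 76 mm up. Under it a flat foot bar along y ends in two round cross bars, 8 mm thick, 32 mm long in x, their outer sides 54 mm from the middle.
- grip (a point): Middle of the dark wooden grip block on the lid, 98 mm above the mould's underside on its axis. Block: 24 mm along the mould's x, 40 mm along its y, 44 mm tall (76 to 120 mm). Grip it across the 40 mm (closing along y, pads on the faces towards the two foot ends), so that it cannot swing in the fingers.
- yellow_end (a point): Centre of the yellow round cross bar at the yellow end of the mould's foot: 50 mm along the mould's +y, 4 mm above its underside.
- plain_end (a point): Centre of the round steel cross bar at the plain end of the foot: 50 mm along the mould's -y, 4 mm above its underside.
- seat: Fixed dark steel plate, 130 mm along x, 190 mm along y, 10 mm thick, green posts to 34 mm, a yellow band at the +y end. Origin: centre of its underside, on the table; z up, x and y as those of the seated mould, which stands centred on it in a pocket 6 mm deep with 2 mm play, its foot ends (point centres) 14 mm above this origin.
- catch_frame (a joint): Rectangle of 8 mm steel rods round the mould that slides along the seat's y, 8 mm either way (m, 0 = centred, + to the yellow end), kept centred by light springs, 0.3 N per mm. Its two cross rods are the catches. Both overhang the foot ends by 4 mm: lifting both ends together locks; lifting one end alone, the other staying down, pushes the frame aside by itself at a few newtons.
- yellow_catch (a point): Middle of the catch rod over the yellow end: 54 mm along the seat's +y, 25 mm above the seat's underside, rod 8 mm thick along x (top at 29 mm). A foot end is over its catch when its centre is 33 mm or more above the seat's underside (19 mm up from home, a tilt of about 0.2 rad about the other end); the frame then springs back under it.
- plain_catch (a point): Middle of the catch rod over the plain end: 54 mm along the seat's -y, otherwise like the yellow one. When the yellow end is over its catch and is kept there, lifting the plain end pushes the frame the other way and the plain end passes likewise.
- empty_tin: Bystander: empty open aluminium tin, 72 mm across, 75 mm tall; origin at the centre of its underside.
- jar: Bystander: amber glass jar with red cap, 64 mm across, 85 mm tall; origin at the centre of its underside.
- bowl: Bystander: blue ceramic bowl, 100 mm across, 40 mm tall; origin at the centre of its underside.
Not all that is in view belongs to the job. Leave any pink look-alike of the mould alone.

How it is judged:
By the outcome, as a careful person would: the job done as asked, in the order asked, and still so for the second after the job is handed in, while the arm keeps its last pose, push and grip.
It also fails if it takes over 42 s, if anything falls off the work surface, if the arm or the gripper's body presses on something with over 40 N, if the wrist force passes 120 N, or if a joint passes its speed limit or range.

### The arm

A 7-joint arm with a two-finger parallel gripper is mounted at the origin on the work surface. World frame = base frame: x ahead of the robot, y to its left, z up, the work surface at z = 0. Lengths are in m, angles in rad, forces in N, time in s.
With the tool pointing down it reaches from about 0.425 to 0.925 m from the base axis. Payload 6.8 kg.
Tool frame: the origin (TCP) lies at the very end of the fingers, on their centre line; the grasp point (between the pads) lies 19 mm behind it (r.grip_depth is the distance from the TCP to the grasp point, in m); z points along the fingers, y is the direction in which the jaws open and shut (so a half turn about z gives the same grasp; the last joint's range is limited). The gripper opens to 85 mm and grips with 20 to 120 N. Pads are 22 mm wide; open, the fingers measure 114 mm over their backs; the gripper's body (76 mm by 85 mm) begins 54 mm behind the grasp point. The pads swing forward as they close: fully open they stand 13 mm farther back than shut.
Start: joints at [-1.389, 0.477, 0.022, 1.555, -0.011, 1.109, -0.083], TCP at [0.193, 0.647, 0.207] pointing down, gripper open.
Joint ranges: [-2.96, 2.96], [-0.34, 2.1], [-1.41, 1.46], [0.24, 2.44], [-1.37, 4.51], [0.17, 1.92], [-2.96, 2.96]. Speed limits (rad/s): [2.39, 2.39, 3.14, 3.14, 3.14, 3.14, 3.14].

### API

Orientations are given as a rotation vector (axis times angle).
In Python, from bench import r, grab_frame gives the robot as it stands. The module is installed in compiled form; this text tells all that it offers.
- The arm moves only by the tool play_rows, never from a script. Its argument "increments" is a list of rows, each a list of 7 numbers: the shift along the tool's x, y, z in mm, then the turn, a rotation vector about the tool's x, y, z in rad, then the closure in counts, from 0 (fully open) to 255 (shut). In form: [[tx, ty, tz, rx, ry, rz, claw], ...]. A call has 1 to 5 rows; each row shifts and turns the pose as measured when the row begins, along the tool's axes as they then stand; what a row does not reach is not made up. A row lasts 1/10 s, in which the tool goes at most 50 mm and 8.59 degrees, less where a joint would pass 70% of its speed; a pose out of reach is approached as far as the arm can. A call is refused whole if a number of a shift passes 50 or a number of a turn 0.15, either way. A call with a gripper value outside its range is refused whole. The fingers move at their own pace and stop on an object; "force" is the grip in N (left out, the last holds). Time passes only in rows, so rows that do not move let the fingers close. It gives the time, the measured TCP pose, the force and the opening at its end, in the units of the state.
- r.get_obs(): the state, without advancing time (a new reading comes with each control period).
- grab_frame(name): name is "scene" or "top" or "wrist"; returns a dict with "color" (480x640x3 uint8, blue, green, red), "depth" (480x640 float32, m along the optical axis (not along the pixel's ray), 0 where there is no reading), "K" (3x3 intrinsics, pixels), "k1" (the pictures are not rectified: a ray, as slopes to the right and down, at radius r is drawn at 1 + k1 r^2 times it, then the intrinsics apply), "T" (4x4, takes a point from camera to world coordinates). Camera axes: x right, y up, looking along -z (the intrinsics and any distortion apply to the point x, -y, -z); pixel columns grow to the right and rows downward; lengths in m; the calibration is good to about 2 mm. A picture is of the moment at which its call begins.
- r.hand_in(): hands the job in, once; it reports no verdict.
The state is a dict: "clock": time; "joints": joint angles; "qvel": joint speeds; "tau": joint torques, N m; "tcp_pos": TCP position; "orientation": TCP orientation; "contact_force": force on the tool from outside, world axes, zero at the start; "moment": the same for the moment, N m; "grip_width": finger opening in m.
Only numpy, scipy, OpenCV 4.12 (cv2) and the standard library are available. Lean on these libraries where they do the work, as an engineer would, in place of code of your own. Each camera call takes 0.05 s, during which the arm holds its last target.

## Working session

There is one attempt and no reset: what is moved stays moved. The work goes in short steps, Python scripts to look and compute and a tool call to move; the robot and the scene stay as the last step left them, time stands still between calls to the robot, and variables do not carry over. Pictures are saved under pics/ and viewed, and the job is handed in when it is done.

Besides the shell and the picture viewer there is one more tool, called in YAML: its name, and indented under it one key for each argument. play_rows: Moves the arm, as the interface text tells. Its arguments: {"type":"object","properties":{"increments":{"type":"array","items":{"type":"array","items":{"type":"number"}}},"force":{"type":"number"}},"required":["increments"]}

```bash
mkdir -p pics; cat > h.py <<'E'
import numpy as np, cv2, pickle
from scipy.spatial.transform import Rotation as R
from bench import r, grab_frame
def snap(n,tag):
    f=grab_frame(n); cv2.imwrite(f'pics/{tag}.png',f['color']); pickle.dump(f,open(f'{tag}.pkl','wb')); return f
def ray(f,u,v):
    K=np.array(f['K']);k1=f['k1']
    xd=(u-K[0,2])/K[0,0]; yd=(v-K[1,2])/K[1,1]
    rd=np.hypot(xd,yd); rr=rd
    for _ in range(30): rr=rd/(1+k1*rr*rr)
    s=rr/rd if rd>0 else 1
    d=np.array([xd*s,-yd*s,-1.]); T=np.array(f['T']); return T[:3,3],T[:3,:3]@d
def onz(f,u,v,z):
    o,d=ray(f,u,v); return o+d*(z-o[2])/d[2]
def pt(f,u,v):
    o,d=ray(f,u,v); return o+d*f['depth'][int(v),int(u)]
E
python3 - <<'E'
from h import *
for n in ['scene','top','wrist']:
    f=snap(n,n+'0'); print(n,np.round(f['K'],1).tolist(),f['k1'],np.round(f['T'],3).tolist())
print(r.get_obs(), r.grip_depth)
E
```

```text
scene [[525.4, 0.0, 323.0], [0.0, 525.4, 241.2], [0.0, 0.0, 1.0]] -0.03569998770247651 [[-0.813, -0.394, 0.429, 0.95], [0.582, -0.553, 0.596, 0.622], [0.003, 0.734, 0.679, 0.732], [0.0, 0.0, 0.0, 1.0]]
top [[520.4, 0.0, 321.7], [0.0, 520.4, 248.4], [0.0, 0.0, 1.0]] -0.08014279134529136 [[-0.005, 0.997, -0.082, 0.451], [-1.0, -0.007, -0.027, 0.047], [-0.028, 0.082, 0.996, 1.17], [0.0, 0.0, 0.0, 1.0]]
wrist [[359.7, 0.0, 320.4], [0.0, 359.7, 243.6], [0.0, 0.0, 1.0]] -0.0009691519588642978 [[0.287, -0.921, -0.262, 0.128], [0.958, 0.275, 0.08, 0.666], [-0.002, -0.274, 0.962, 0.374], [0.0, 0.0, 0.0, 1.0]]
{'clock': 0.15, 'joints': array([-1.38911661,  0.47757431,  0.02236095,  1.55617883, -0.0115021 ,
        1.10928041, -0.08309434]), 'qvel': array([-8.00980015e-04, -2.97287759e-03,  2.05379027e-03, -1.55917791e-03,
        2.25731844e-05, -7.62543498e-04, -2.89575045e-04]), 'tau': array([ 2.56194355e-03, -5.96920609e+01,  1.61010146e+00, -2.81493455e+01,
        1.26937506e-02,  6.47525638e-03,  2.97604868e-05]), 'tcp_pos': array([0.19275724, 0.64641259, 0.20579266]), 'orientation': array([-4.53564019e-01, -3.10858117e+00,  2.05619746e-03]), 'contact_force': array([-0.58654839, -0.01773859, -0.77347554]), 'moment': array([-0.02576765, -0.06763652,  0.02640415]), 'grip_width': 0.08557297955299135} 0.0187
```

View pics/scene0.png

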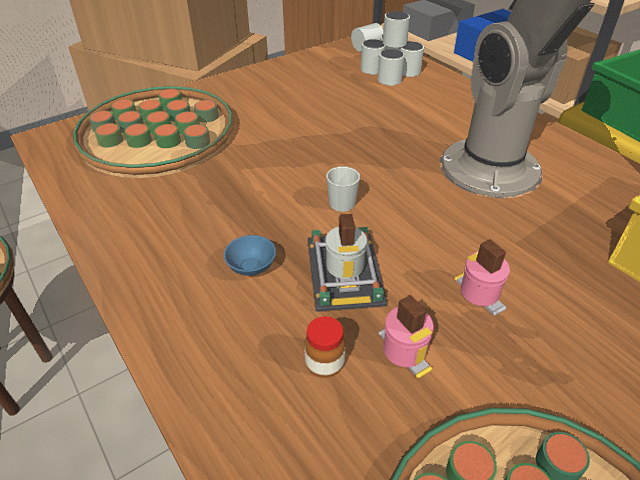

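View pics/top0.png

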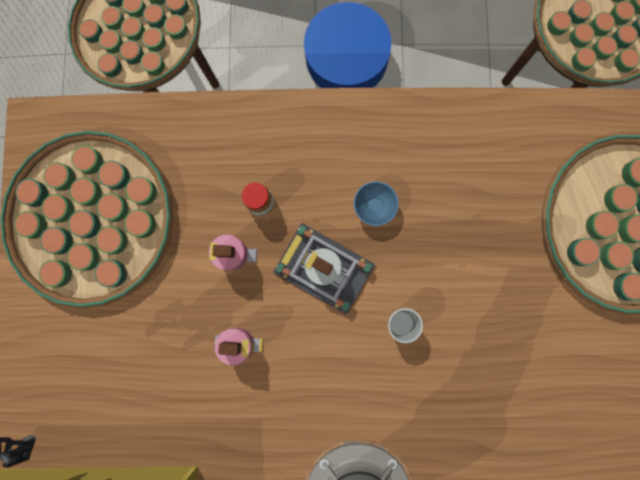

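View pics/wrist0.png

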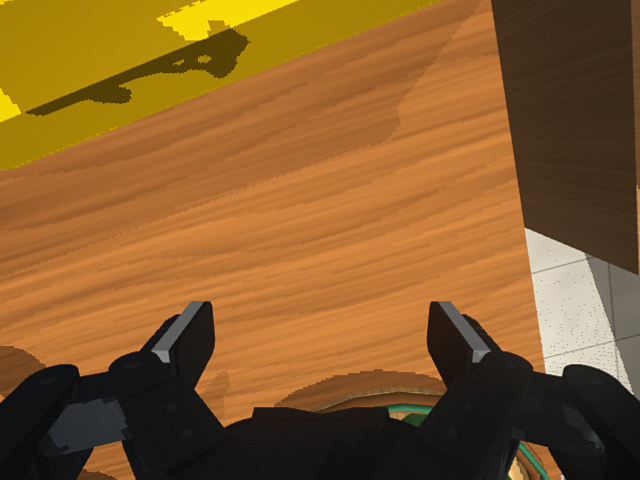

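The metallic mould sits in the dark seat at top (322,266) and scene (346,250). The possible mix-ups are the pink look-alikes at top (228,252) and (233,347), and the empty tin at top (405,326). I choose the metallic one in the seat. The yellow end points up and left in the top view. Next is a close crop and a measurement.

```bash
python3 - <<'E'
from h import *
f=pickle.load(open('top0.pkl','rb')); c=f['color']
cv2.imwrite('pics/crop0.png',cv2.resize(c[215:320,265:385],None,fx=5,fy=5,interpolation=cv2.INTER_CUBIC))
g=pickle.load(open('scene0.pkl','rb'))
cv2.imwrite('pics/crop1.png',cv2.resize(g['color'][205:315,295:395],None,fx=5,fy=5,interpolation=cv2.INTER_CUBIC))
hsv=cv2.cvtColor(c,cv2.COLOR_BGR2HSV)
def blobs(m,amin,box=(265,385,215,320)):
    n,l,s,ce=cv2.connectedComponentsWithStats(m.astype(np.uint8))
    for i in range(1,n):
        u,v=ce[i]
        if s[i,4]>=amin and box[0]<u<box[1] and box[2]<v<box[3]: yield u,v,s[i,4]
H,S,V=hsv[...,0],hsv[...,1],hsv[...,2]
for u,v,a in blobs((H>50)&(H<95)&(S>90)&(V>40),6): print('green',round(u,1),round(v,1),a,np.round(onz(f,u,v,.034),4))
for u,v,a in blobs((H>20)&(H<34)&(S>120)&(V>100),6): print('yel',round(u,1),round(v,1),a,np.round(onz(f,u,v,.01),4))
for u,v,a in blobs((H<15)&(S>80)&(V<95),20): print('brown',round(u,1),round(v,1),a,np.round(onz(f,u,v,.13),4))
E
```

```text
green 301.1 230.9 11 [0.5832 0.1231 0.034 ]
green 366.5 268.2 19 [ 0.5003 -0.0196  0.034 ]
green 279.5 268.2 10 [0.5014 0.1706 0.034 ]
green 345.5 305.4 17 [0.4197 0.0269 0.034 ]
yel 291.4 249.5 186 [0.5443 0.1465 0.01  ]
yel 311.4 260.0 70 [0.5204 0.1018 0.01  ]
brown 273.0 229.9 387 [0.5746 0.1734 0.13  ]
brown 383.0 232.2 323 [ 0.5681 -0.048   0.13  ]
brown 322.8 266.9 123 [0.4992 0.0732 0.13  ]
brown 352.5 304.1 26 [0.4249 0.0145 0.13  ]
```

View pics/crop0.png

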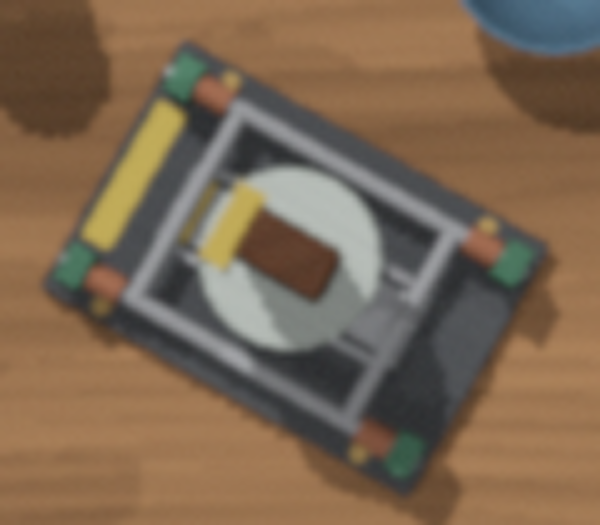

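View pics/crop1.png

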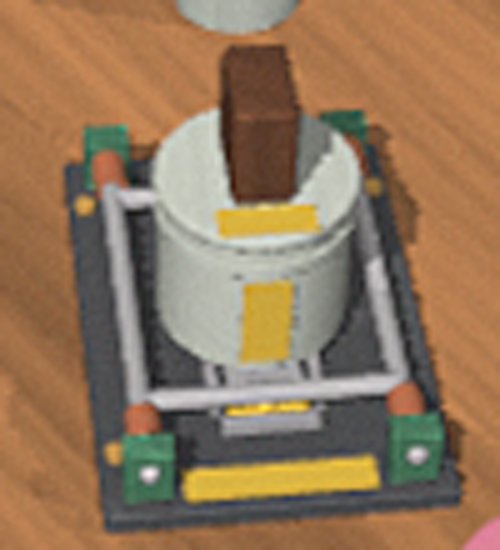

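The crop confirms the choice: a plain aluminium mould in the dark seat, with the yellow end at 60° in the world. The seat centre is about (0.501, 0.075). I'll start moving over.

play_rows:
  increments:
    - [-34,-34,0,0,0,0,0]
    - [-34,-34,0,0,0,0,0]
    - [-34,-34,0,0,0,0,0]
    - [-34,-34,0,0,0,0,0]
    - [-34,-34,0,0,0,0,0]

```text
clock: 0.65
tcp_pos: [0.3042, 0.4342, 0.2025]
orientation: [-0.432, -3.108, 0.002]
contact_force: [0.8, -0.6, 0.5]
grip_width: 0.0857
```

```bash
cat >> h.py <<'E'
def goto(p,yaw,tilt=0):
    # print remaining tool-frame shift mm and turn for TCP target p, tool y at yaw (or +pi), tool z down
    o=r.get_obs(); Rm=R.from_rotvec(o['orientation']).as_matrix()
    best=None
    for s in (0,np.pi):
        a=yaw+s; y=np.array([np.cos(a),np.sin(a),0]); z=np.array([0,0,-1.]); x=np.cross(y,z)
        W=np.stack([x,y,z],1); rv=R.from_matrix(Rm.T@W).as_rotvec()
        if best is None or np.linalg.norm(rv)<np.linalg.norm(best): best=rv
    d=Rm.T@(np.array(p)-o['tcp_pos'])*1000
    print('t',round(o['clock'],2),'tcp',np.round(o['tcp_pos'],4),'shift',np.round(d,1),'turn',np.round(best,3),'F',np.round(o['contact_force'],1),'w',round(o['grip_width'],4)); print('q',np.round(o['joints'],2))
E
python3 - <<'E'
from h import *
goto([.5,.0745,.2],np.deg2rad(60.1))
g=pickle.load(open('scene0.pkl','rb'));c=g['color']
hsv=cv2.cvtColor(c,cv2.COLOR_BGR2HSV);H,S,V=cv2.split(hsv)
m=((H>50)&(H<95)&(S>90)&(V>40)).astype(np.uint8)
n,l,s,ce=cv2.connectedComponentsWithStats(m)
for i in range(1,n):
    u,v=ce[i]
    if s[i,4]>8 and 295<u<395 and 205<v<315: print('green',np.round(ce[i],1),s[i],np.round(onz(g,u,s[i,1]+1,.034),4))
# scene: brown top face of grip, pixels from crop /5 + offset
for u,v in [(222,48),(284,45),(298,108),(235,112)]:
    print(np.round(onz(g,295+u/5,205+v/5,.130),4))
f=pickle.load(open('top0.pkl','rb'))
for u,v in [(262,208),(340,258),(318,302),(240,252)]:
    print('top',np.round(onz(f,265+u/5,215+v/5,.130),4))
E
```

```text
t 0.65 tcp [0.3042 0.4342 0.2025] shift [-286.5 -292.7    2. ] turn [-0.003 -0.004  0.246] F [ 0.8 -0.6  0.5] w 0.0857
q [-1.13  0.24  0.07  1.91 -0.02  0.99  0.24]
green [364.3 229. ] [360 227   8   6  23] [0.4183 0.0249 0.034 ]
green [315.1 233.6] [312 230   9  13  41] [ 0.5041 -0.0251  0.034 ]
green [377.5 293.6] [373 288  11  13 104] [0.5027 0.1671 0.034 ]
green [324.4 297.5] [320 292  10  13 104] [0.5854 0.1198 0.034 ]
[0.5048 0.0529 0.13  ]
[0.4857 0.0644 0.13  ]
[0.5028 0.0943 0.13  ]
[0.522  0.0833 0.13  ]
top [0.5199 0.084  0.13  ]
top [0.4997 0.0529 0.13  ]
top [0.4822 0.0618 0.13  ]
top [0.5023 0.0929 0.13  ]
```

play_rows:
  increments:
    - [-33,-33,0,0,0,0.03,0]
    - [-33,-33,0,0,0,0.03,0]
    - [-33,-33,0,0,0,0.03,0]
    - [-33,-33,0,0,0,0.03,0]
    - [-33,-33,0,0,0,0.03,0]

```text
clock: 1.15
tcp_pos: [0.4081, 0.214, 0.2022]
orientation: [-0.673, -3.065, 0.002]
contact_force: [1.3, 1.0, -0.5]
grip_width: 0.0851
```

```bash
python3 -c "
from h import *
goto([.502,.0737,.2],np.deg2rad(60.1))"
```

```text
t 1.15 tcp [0.4081 0.214  0.2022] shift [-144.   -88.1    1.9] turn [-0.002 -0.003  0.09 ] F [ 1.3  1.  -0.5] w 0.0851
q [-0.84  0.12  0.24  2.06 -0.04  0.96  0.56]
```

play_rows:
  increments:
    - [-36,-23,0,0,0,0.03,0]
    - [-36,-23,0,0,0,0.02,0]
    - [-36,-22,0,0,0,0.02,0]
    - [-15,-10,0,0,0,0.01,0]
    - [0,0,0,0,0,0,0]

```text
clock: 1.65
tcp_pos: [0.486, 0.0755, 0.2024]
orientation: [-0.818, -3.031, 0.003]
contact_force: [-0.1, 0.7, -0.4]
grip_width: 0.0853
```

```bash
python3 -c "
from h import *
goto([.502,.0737,.2],np.deg2rad(60.1)); snap('wrist','w1')"
```

```text
t 1.65 tcp [0.486  0.0755 0.2024] shift [-14.8   6.5   2.4] turn [-0.002 -0.001 -0.006] F [-0.1  0.7 -0.4] w 0.0853
q [-0.62  0.18  0.38  2.01 -0.08  0.97  0.85]
```

View pics/w1.png

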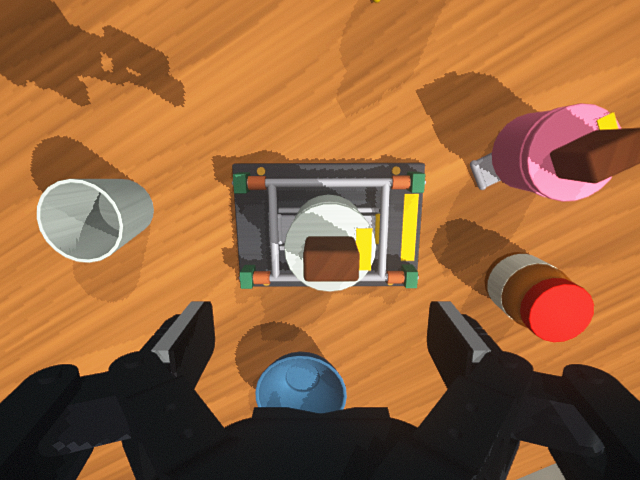

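The wrist view shows the mould's grip at (330,260), with the yellow end to the right (tool +y). The jar, bowl and tin are clear of the finger descent. I'll refine the grip position from this view.

```bash
python3 - <<'E'
from h import *
f=pickle.load(open('w1.pkl','rb'))
c=f['color']; cv2.imwrite('pics/w1c.png',cv2.resize(c[150:300,225:435],None,fx=3.8,fy=3.8))
hsv=cv2.cvtColor(c,cv2.COLOR_BGR2HSV);H,S,V=cv2.split(hsv)
m=((H<15)&(S>80)&(V<110)).astype(np.uint8)
n,l,s,ce=cv2.connectedComponentsWithStats(m)
for i in range(1,n):
    if s[i,4]>60 and 230<ce[i][0]<430 and 160<ce[i][1]<300: print(s[i],ce[i])
m=((H>50)&(H<95)&(S>90)&(V>40)).astype(np.uint8)
n,l,s,ce=cv2.connectedComponentsWithStats(m)
for i in range(1,n):
    if s[i,4]>30 and 230<ce[i][0]<430 and 160<ce[i][1]<300: print('g',s[i],ce[i],np.round(onz(f,*ce[i],.03),4))
o=r.get_obs(); Rm=R.from_rotvec(o['orientation']).as_matrix()
for q in [(304,247),(358,247),(355,282),(306,282)]:
    P=onz(f,*q,.13); print(np.round(P,4), np.round(Rm.T@(P-o['tcp_pos'])*1000,1))
E
```

```text
[234 163  97   1  97] [282. 163.]
[303 237  55  44 832] [328.16105769 246.09975962]
g [233 173  17  20 253] [239.67193676 182.3083004 ] [0.4209 0.0257 0.03  ]
g [412 174  13  19 222] [417.71171171 183.04504505] [0.5058 0.1698 0.03  ]
g [240 266  14  22 236] [246.26694915 277.36864407] [ 0.5037 -0.0217  0.03  ]
g [405 272  13  16 176] [411.18181818 279.57954545] [0.5899 0.1214 0.03  ]
[0.4829 0.0644 0.13  ] [ -4.1 -11.8  72.3]
[0.5019 0.0969 0.13  ] [-4.2 25.8 72.3]
[0.5237 0.0825 0.13  ] [-30.3  24.4  72.2]
[0.506  0.0521 0.13  ] [-30.3 -10.8  72.3]
```

View pics/w1c.png

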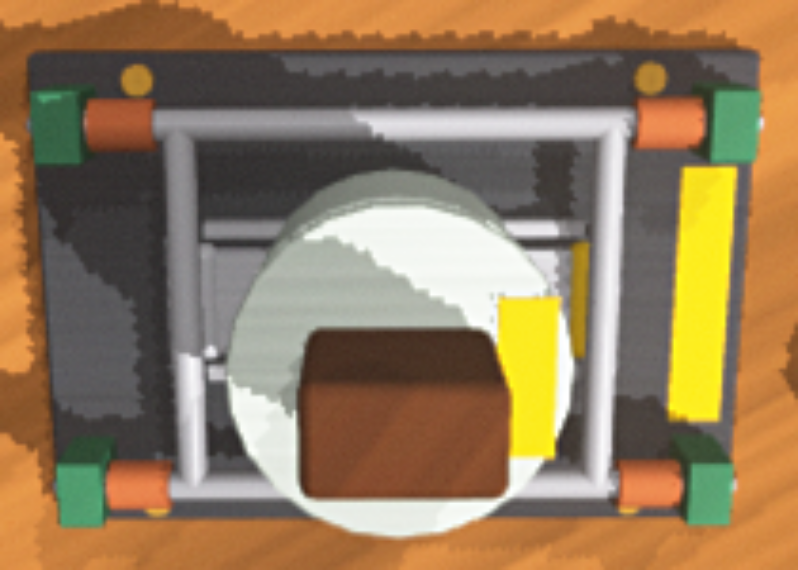

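play_rows:
  increments:
    - [-16,7,10,0,0,0,0]
    - [0,0,20,0,0,0,0]
    - [0,0,25,0,0,0,0]
    - [0,0,15,0,0,0,0]
    - [0,0,0,0,0,0,0]

```text
clock: 2.2
tcp_pos: [0.5007, 0.0834, 0.1301]
orientation: [-0.798, -3.034, -0.003]
contact_force: [-0.7, 0.4, 0.1]
grip_width: 0.0853
```

```bash
python3 -c "
from h import *
goto([.503,.0738,.09],np.deg2rad(60.1))"
```

```text
t 2.2 tcp [0.5007 0.0834 0.1301] shift [-6.9 -7.3 40. ] turn [ 0.001 -0.005  0.007] F [-0.7  0.4  0.1] w 0.0853
q [-0.58  0.31  0.36  2.04 -0.15  0.82  0.92]
```

play_rows:
  increments:
    - [-6,-6,5,0,0,0.007,0]
    - [-1,-1,15,0,0,0,0]
    - [0,0,10,0,0,0,0]
    - [0,0,5,0,0,0,0]
    - [0,0,0,0,0,0,0]

```text
clock: 2.7
tcp_pos: [0.5044, 0.0765, 0.0959]
orientation: [-0.803, -3.035, -0.008]
contact_force: [0.1, 0.0, 0.6]
grip_width: 0.0854
```

```bash
python3 -c "
from h import *
goto([.503,.0738,.09],np.deg2rad(60.1)); snap('wrist','w2')"
```

```text
t 2.7 tcp [0.5044 0.0765 0.0959] shift [-0.1 -3.   5.9] turn [ 0.005 -0.003  0.005] F [0.1 0.  0.6] w 0.0854
q [-0.55  0.36  0.34  2.07 -0.19  0.74  0.97]
```

View pics/w2.png

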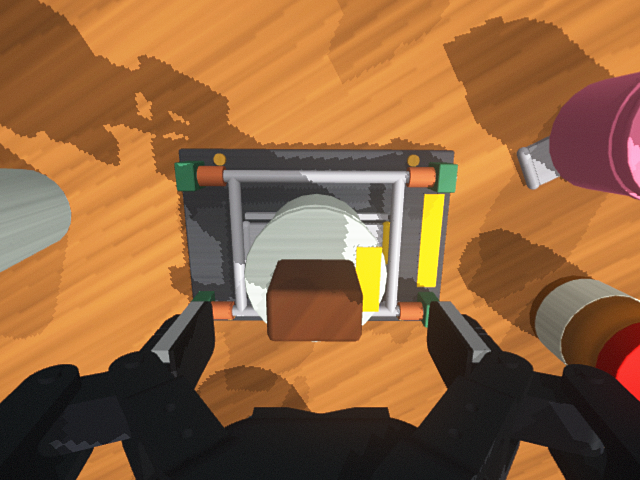

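The grip is nearly centred between the jaws: it spans 268–362 and the jaw centre is about 320. A small correction, then down and close.

play_rows:
  increments:
    - [0,-2.5,3,0,0,0,0]
    - [0,0,3,0,0,0,0]
    - [0,0,0,0,0,0,0]

```text
clock: 3.05
tcp_pos: [0.5042, 0.0744, 0.0911]
orientation: [0.803, 3.037, 0.011]
contact_force: [-0.1, -0.6, 0.3]
grip_width: 0.0855
```

```bash
python3 -c "
from h import *
goto([.503,.0738,.09],np.deg2rad(60.1))"
```

```text
t 3.05 tcp [0.5042 0.0744 0.0911] shift [ 0.8 -1.1  1.1] turn [ 0.007 -0.001  0.005] F [-0.1 -0.6  0.3] w 0.0855
q [-0.54  0.37  0.34  2.07 -0.19  0.72  0.97]
```

play_rows:
  increments:
    - [0,-0.5,0.5,0.007,0,0.004,100]
    - [0,0,0,0,0,0,140]
    - [0,0,0,0,0,0,180]
    - [0,0,0,0,0,0,220]
    - [0,0,0,0,0,0,255]
  force: 70

```text
clock: 3.55
tcp_pos: [0.5043, 0.0738, 0.0912]
orientation: [-0.811, -3.034, 0.0]
contact_force: [-0.2, 0.7, -0.7]
grip_width: 0.0382
```

play_rows:
  increments:
    - [0,0,0,0,0,0,255]
    - [0,0,0,0,0,0,255]
    - [0,0,0,0,0,0,255]

```text
clock: 3.85
tcp_pos: [0.5042, 0.0738, 0.0912]
orientation: [-0.81, -3.034, -0.0]
contact_force: [-1.0, -0.1, 0.9]
grip_width: 0.0381
```

```bash
python3 -c "
from h import *
goto([.503,.0738,.09],np.deg2rad(60.1)); print(r.get_obs()['moment']);snap('scene','s2');f=snap('wrist','w3');
c=cv2.imread('pics/s2.png'); cv2.imwrite('pics/s2c.png',cv2.resize(c[180:330,270:430],None,fx=4,fy=4))"
```

```text
t 3.85 tcp [0.5042 0.0738 0.0912] shift [ 1.  -0.6  1.2] turn [-0.    -0.001 -0.   ] F [-1.  -0.1  0.9] w 0.0381
q [-0.55  0.37  0.35  2.07 -0.19  0.73  0.96]
[ 0.02539688  0.03554121 -0.0337003 ]
```

View pics/s2c.png

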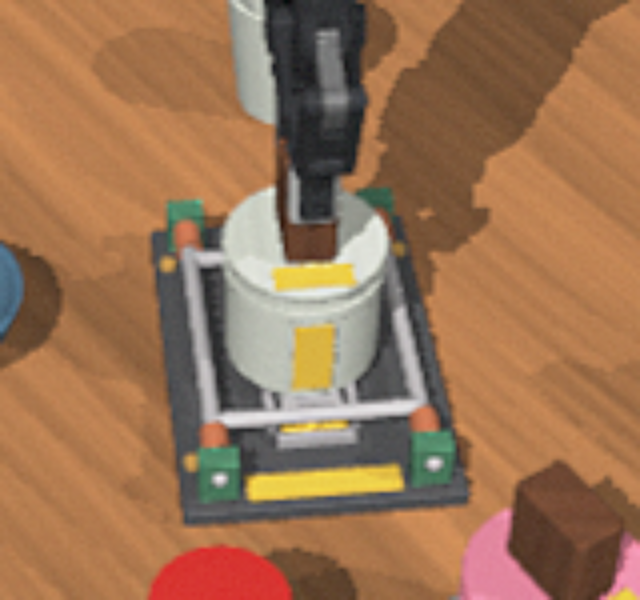

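View pics/w3.png

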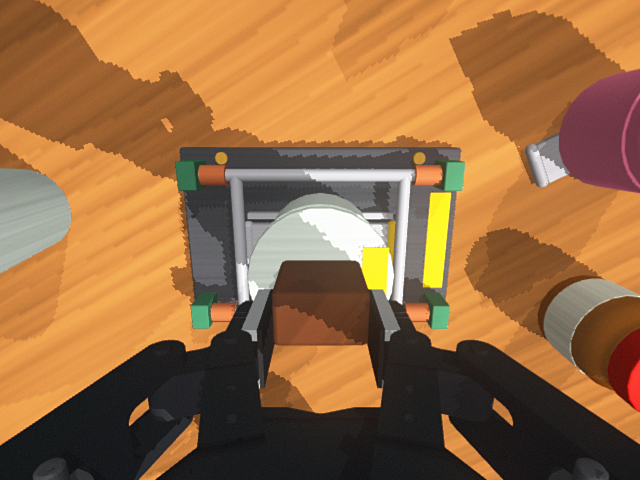

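The grasp is good: opening 38 mm, forces about zero, pads on the two foot-end faces, and the mould is still seated. Tool +y is seat +y, so lifting the yellow end is a −rx turn about the plain end, which sits at tool y −50 and z +77. I'm writing a tracker for both foot ends, derived from the grasp pose.

```bash
cat >> h.py <<'E'
import os
def save0():
    o=r.get_obs(); pickle.dump((o['tcp_pos'],o['orientation']),open('T0.pkl','wb'))
def st(target=None):
    """target=(end 'p'/'y', seat y mm, z mm, theta)"""
    p0,w0=pickle.load(open('T0.pkl','rb')); R0=R.from_rotvec(w0).as_matrix()
    # seat frame: axes from level grasp; x_seat=-tool x, y=tool y, z=up
    yv=R0[:,1].copy(); yv[2]=0; yv/=np.linalg.norm(yv); zv=np.array([0,0,1.]); xv=np.cross(yv,zv)
    S=np.stack([xv,yv,zv],1); C=np.array([p0[0],p0[1],0])
    o=r.get_obs(); Rm=R.from_rotvec(o['orientation']).as_matrix()
    loc={k:R0.T@(C+S@np.array(v)-p0) for k,v in {'p':[0,-.05,.014],'y':[0,.05,.014],'c':[0,0,.010]}.items()}
    cur={k:S.T@(o['tcp_pos']+Rm@v-C)*1000 for k,v in loc.items()}
    D=S.T@(Rm@R0.T)@S; rv=R.from_matrix(D).as_rotvec()
    print('t',round(o['clock'],2),'plain',np.round(cur['p'],1),'yel',np.round(cur['y'],1),'rot',np.round(rv,3),'F_seat',np.round(S.T@o['contact_force'],1),'M',np.round(S.T@o['moment'],2),'w',round(o['grip_width'],4))
    if target:
        e,y,z,th=target
        Rt=S@R.from_rotvec([th,0,0]).as_matrix()@S.T@R0
        pt_=C+S@np.array([0,y,z])/1000-Rt@loc[e]
        print('shift',np.round(Rm.T@(pt_-o['tcp_pos'])*1000,1),'turn',np.round(R.from_matrix(Rm.T@Rt).as_rotvec(),3))
E
python3 -c "
from h import *
save0(); st(('p',-50,13.7,.1))"
```

```text
t 3.95 plain [ -0. -50.  14.] yel [-0. 50. 14.] rot [0. 0. 0.] F_seat [0.4 0.4 1.9] M [ 0.04  0.07 -0.03] w 0.0379
shift [ 0.  -8.  -4.3] turn [-0.1  0.  -0. ]
```

play_rows:
  increments:
    - [0,-2,-1,-0.025,0,0,255]
    - [0,-2,-1.1,-0.025,0,0,255]
    - [0,-2,-1.1,-0.025,0,0,255]

```text
clock: 4.25
tcp_pos: [0.5015, 0.0695, 0.0943]
orientation: [0.8, 3.015, 0.12]
contact_force: [-0.7, -0.7, 2.7]
grip_width: 0.0388
```

```bash
python3 -c "
from h import *
st(('p',-50,13.7,.1))"
```

```text
t 4.25 plain [ -0.  -48.8  13.4] yel [-0.3 50.9 21.3] rot [ 0.08  -0.001  0.003] F_seat [-0.2 -0.9  2.7] M [-0.54  0.09 -0.05] w 0.0388
shift [-0.2 -2.8 -1.4] turn [-0.02   0.     0.003]
```

Tracking well: the plain end stays pressed lightly at 2.7 N and the yellow end is rising. Continuing.

play_rows:
  increments:
    - [0,-3.1,-1.3,-0.03,0,0.002,255]
    - [0,-2.5,-1.4,-0.03,0,0,255]
    - [0,-2.5,-1.4,-0.03,0,0,255]

```text
clock: 4.55
tcp_pos: [0.4972, 0.0618, 0.0985]
orientation: [0.794, 2.98, 0.263]
contact_force: [0.1, 1.6, -2.0]
grip_width: 0.0382
```

```bash
python3 -c "
from h import *
st(('p',-50,13.7,.27)); f=snap('scene','s4');cv2.imwrite('pics/s4c.png',cv2.resize(f['color'][180:330,270:430],None,fx=4,fy=4))"
```

```text
t 4.55 plain [  0.1 -49.5  13.7] yel [-0.  48.9 31.3] rot [ 0.177 -0.002  0.001] F_seat [-0.7  1.4 -2. ] M [0.03 0.22 0.02] w 0.0382
shift [-0.1 -7.9 -4.4] turn [-0.093  0.002  0.001]
```

View pics/s4c.png

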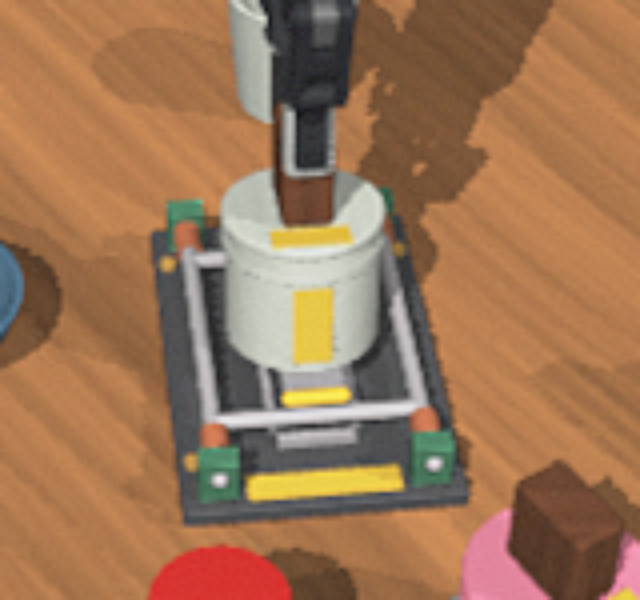

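The yellow bar is up at the level of its catch, at crop (317,397) above the rod. Continuing to about 0.27 rad.

play_rows:
  increments:
    - [0,-2.6,-1.4,-0.032,0,0,255]
    - [0,-2.6,-1.4,-0.032,0,0,255]
    - [0,-2.6,-1.4,-0.03,0,0,255]
    - [0,0,0,0,0,0,255]

```text
clock: 5.0
tcp_pos: [0.4923, 0.0522, 0.1017]
orientation: [0.789, 2.936, 0.408]
contact_force: [0.3, 0.4, -2.4]
grip_width: 0.0382
```

```bash
python3 -c "
from h import *
st(('y',48,40,.15)); f=snap('scene','s5');cv2.imwrite('pics/s5c.png',cv2.resize(f['color'][180:330,270:430],None,fx=4,fy=4))
f=snap('wrist','w5')"
```

```text
t 5.0 plain [  0.7 -51.7  13.7] yel [ 0.9 44.5 41.1] rot [ 0.277 -0.004 -0.003] F_seat [ 0.   0.5 -2.4] M [-0.37  0.11 -0.02] w 0.0382
shift [ 0.5 13.2 -3.7] turn [ 0.127  0.004 -0.003]
```

View pics/s5c.png

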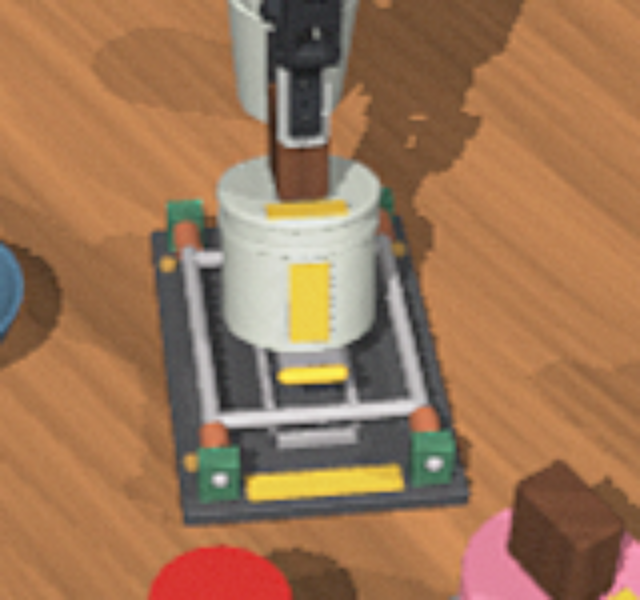

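View pics/w5.png

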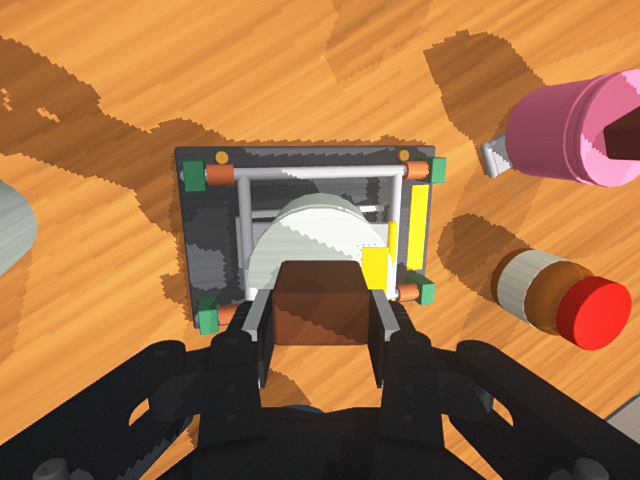

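The yellow end is at 41 mm, over its catch with the frame sprung back, and the plain end is still down. Before rocking back I'll shift the mould about 3 mm toward +y, so the plain bar meets its rod from the inner side.

play_rows:
  increments:
    - [0,1.5,0.3,0,0,0,255]
    - [0,1,0.2,0,0,0,255]

```text
clock: 5.3
tcp_pos: [0.4931, 0.0537, 0.1013]
orientation: [0.786, 2.94, 0.401]
contact_force: [-3.9, -4.2, 4.7]
grip_width: 0.0382
```

```bash
python3 -c "
from h import *
st(('y',49,40,.2)); "
```

```text
t 5.3 plain [  0.7 -50.4  13.5] yel [ 0.7 45.9 40.3] rot [ 0.272 -0.004 -0.001] F_seat [-1.2 -5.6  4.7] M [-2.08  0.11 -0.01] w 0.0382
shift [ 0.4  8.5 -2.3] turn [ 0.072  0.004 -0.   ]
```

```bash
python3 -c "
from h import *
st(('y',47.5,40.3,.2)); st(('y',49,40.3,.1)) "
```

```text
t 5.3 plain [  0.7 -50.4  13.5] yel [ 0.7 45.9 40.3] rot [ 0.272 -0.004 -0.001] F_seat [-1.2 -5.6  4.7] M [-2.08  0.11 -0.01] w 0.0382
shift [ 0.4  7.2 -2.9] turn [ 0.072  0.004 -0.   ]
t 5.3 plain [  0.7 -50.4  13.5] yel [ 0.7 45.9 40.3] rot [ 0.272 -0.004 -0.001] F_seat [-1.2 -5.6  4.7] M [-2.08  0.11 -0.01] w 0.0382
shift [ 0.4 16.9 -6.6] turn [ 0.172  0.004 -0.   ]
```

play_rows:
  increments:
    - [0,1.8,-1,0.025,0,0,255]
    - [0,2.2,-1.1,0.025,0,0,255]
    - [0,2.3,-1,0.022,0,0,255]

```text
clock: 5.6
tcp_pos: [0.4934, 0.0585, 0.103]
orientation: [0.796, 2.975, 0.287]
contact_force: [3.4, -0.6, -27.4]
grip_width: 0.0386
```

```bash
python3 -c "
from h import *
st(('y',49.5,40.3,.1)) "
```

```text
t 5.6 plain [ -1.8 -53.   17.7] yel [-1.7 45.2 36.8] rot [ 0.192 -0.    -0.001] F_seat [  3.2   1.2 -27.4] M [-0.32 -1.17 -0.04] w 0.0386
shift [-1.8 12.3 -6.9] turn [ 0.092  0.    -0.001]
```

A −27 N pull on the plain end: it is too far outward (−53), right under its rod. I'll ease down at that end, move inward, and check.

play_rows:
  increments:
    - [0,1,1.5,-0.01,0,0,255]
    - [-1,2,0.5,0,0,0,255]

```text
clock: 5.8
tcp_pos: [0.4954, 0.0629, 0.1003]
orientation: [0.79, 2.974, 0.301]
contact_force: [0.6, -0.5, -4.8]
grip_width: 0.0381
```

```bash
python3 -c "
from h import *
st(('y',49.5,40.3,.1));f=snap('scene','s6');cv2.imwrite('pics/s6c.png',cv2.resize(f['color'][180:330,270:430],None,fx=4,fy=4))
f=snap('wrist','w6') "
```

```text
t 5.8 plain [ -2.1 -47.4  14.6] yel [-2.4 50.6 34.7] rot [0.201 0.001 0.003] F_seat [ 0.8 -0.2 -4.8] M [-0.62 -0.16 -0.01] w 0.0381
shift [ -2.2   8.2 -10.4] turn [ 0.101 -0.001  0.003]
```

View pics/s6c.png

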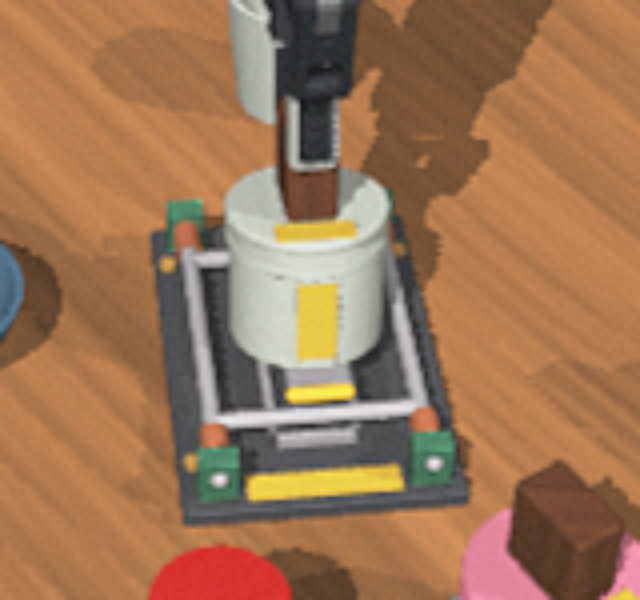

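View pics/w6.png

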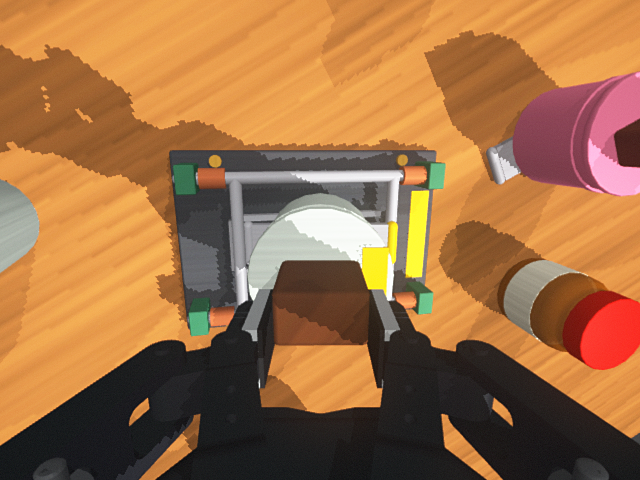

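Freed: the plain end is at −47.4 (inner side), both ends are as wanted, and only the weight remains (−4.8 N). Now rocking back about the yellow end while keeping the plain end inward.

```bash
python3 -c "
from h import *
st(('y',51.5,38,.17)); st(('y',52,38,.1))"
```

```text
t 5.9 plain [ -1.8 -46.8  15.1] yel [-2.  51.2 35.2] rot [0.202 0.001 0.003] F_seat [-0.   0.  -4.2] M [-0.41  0.   -0.03] w 0.038
shift [-1.8  3.4 -4.2] turn [ 0.032 -0.001  0.003]
t 5.9 plain [ -1.8 -46.8  15.1] yel [-2.  51.2 35.2] rot [0.202 0.001 0.003] F_seat [-0.   0.  -4.2] M [-0.41  0.   -0.03] w 0.038
shift [-1.8  9.5 -7.3] turn [ 0.102 -0.001  0.003]
```

play_rows:
  increments:
    - [-1,1.5,-2,0.015,0,0,255]
    - [-0.8,1.8,-2,0.017,0,0,255]

```text
clock: 6.1
tcp_pos: [0.4981, 0.0637, 0.1052]
orientation: [0.797, 2.986, 0.255]
contact_force: [-0.3, -0.1, -5.2]
grip_width: 0.0381
```

```bash
python3 -c "
from h import *
st(('y',51.5,38,.1))"
```

```text
t 6.1 plain [ -0.5 -48.1  20.7] yel [-0.5 50.5 37.6] rot [0.17  0.002 0.   ] F_seat [-0.2 -0.3 -5.2] M [-0.16  0.01 -0.03] w 0.0381
shift [-0.3  6.6 -3.5] turn [ 0.07  -0.002  0.   ]
```

play_rows:
  increments:
    - [0,2.6,-1.2,0.022,0,0,255]
    - [0,2.5,-1.2,0.022,0,0,255]

```text
clock: 6.3
tcp_pos: [0.5005, 0.0674, 0.109]
orientation: [0.805, 3.001, 0.19]
contact_force: [0.1, 0.8, -5.2]
grip_width: 0.0381
```

```bash
python3 -c "
from h import *
st(('y',51.5,38,.06))"
```

```text
t 6.3 plain [ -0.4 -47.3  26.1] yel [-0.1 51.9 38.6] rot [ 0.126  0.003 -0.002] F_seat [-0.3  0.7 -5.2] M [-0.2  -0.01  0.03] w 0.0381
shift [-0.   4.7 -2.5] turn [ 0.066 -0.003 -0.002]
```

play_rows:
  increments:
    - [0,2.4,-1.3,0.025,0,0,255]
    - [0,2.2,-1.3,0.025,0,0,255]
    - [0,2.2,-1.3,0.025,0,0,255]
    - [0,2.2,-1.3,0.025,0,0,255]

```text
clock: 6.7
tcp_pos: [0.5049, 0.0751, 0.1161]
orientation: [0.819, 3.031, 0.04]
contact_force: [-1.1, -0.1, -4.1]
grip_width: 0.0382
```

```bash
python3 -c "
from h import *
st(('y',50.5,39,-.22));f=snap('scene','s7');cv2.imwrite('pics/s7c.png',cv2.resize(f['color'][180:330,270:430],None,fx=4,fy=4))"
```

```text
t 6.7 plain [ -0.7 -46.6  37.6] yel [-0.1 53.3 40.2] rot [ 0.025  0.004 -0.006] F_seat [-1.  -0.6 -4.1] M [-0.02  0.01  0.01] w 0.0382
shift [ 0.1 17.4 -8.7] turn [ 0.245 -0.005 -0.005]
```

View pics/s7c.png

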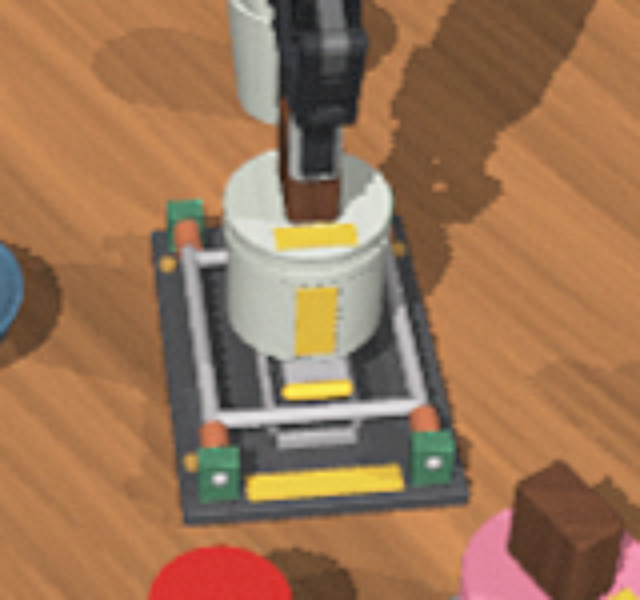

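The plain end is at 37.6 mm, past its catch with no jamming force. Rocking on past level now.

play_rows:
  increments:
    - [0,1.5,-1,0.03,0,0,255]
    - [0,2,-1,0.03,0,0,255]
    - [0,2.2,-1.1,0.03,0,0,255]
    - [0,2.2,-1.1,0.03,0,0,255]
    - [0,2.2,-1.1,0.03,0,0,255]

```text
clock: 7.25
tcp_pos: [0.5104, 0.0849, 0.1219]
orientation: [-0.811, -2.989, 0.185]
contact_force: [0.2, -0.3, -4.5]
grip_width: 0.0378
```

play_rows:
  increments:
    - [0,2.2,-1.1,0.03,0,0,255]
    - [0,2.2,-1.1,0.03,0,0,255]
    - [0,2.2,-1.1,0.03,0,0,255]

```text
clock: 7.55
tcp_pos: [0.5146, 0.0918, 0.1244]
orientation: [-0.802, -2.953, 0.324]
contact_force: [0.4, 0.2, -3.9]
grip_width: 0.0378
```

```bash
python3 -c "
from h import *
st(('y',50.5,40,-.22));f=snap('scene','s8');cv2.imwrite('pics/s8c.png',cv2.resize(f['color'][180:330,270:430],None,fx=4,fy=4))"
```

```text
t 7.55 plain [ -1.  -44.9  60. ] yel [-0.3 52.7 38.1] rot [-0.22   0.007 -0.008] F_seat [ 0.3  0.4 -3.9] M [ 0.58 -0.07 -0.01] w 0.0378
shift [-0.  -2.6 -1.3] turn [ 0.    -0.008 -0.007]
```

View pics/s8c.png

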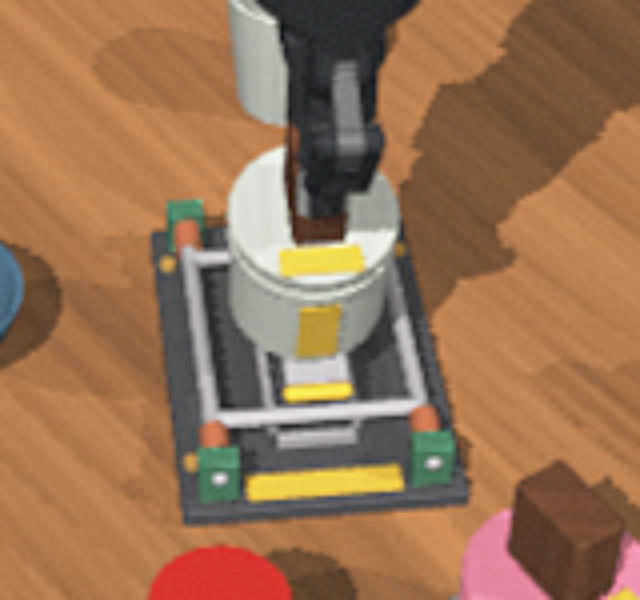

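The plain end is clearly higher (60 mm against 38 mm), at −0.22 rad. Now levelling at centre, with the foot underside at 49 mm (2 cm above the rod tops).

play_rows:
  increments:
    - [0,0,-1,0,-0.004,-0.003,255]

```text
clock: 7.7
tcp_pos: [0.5155, 0.0943, 0.1248]
orientation: [-0.793, -2.959, 0.327]
contact_force: [0.2, -0.4, -4.4]
grip_width: 0.038
```

```bash
python3 -c "
from h import *
st(('p',-50,53,0))"
```

```text
t 7.7 plain [ -0.7 -42.3  60.4] yel [-0.6 55.2 38.5] rot [-0.221  0.003 -0.001] F_seat [ 0.3 -0.2 -4.4] M [ 0.47 -0.06 -0.  ] w 0.038
shift [ -0.5 -24.   -0.1] turn [-0.221 -0.003 -0.001]
```

play_rows:
  increments:
    - [0,-3.2,-0.6,-0.03,0,0,255]
    - [0,-3.2,-0.4,-0.03,0,0,255]
    - [0,-3.2,-0.2,-0.03,0,0,255]
    - [0,-3.2,0,-0.03,0,0,255]

```text
clock: 8.1
tcp_pos: [0.5084, 0.0826, 0.1284]
orientation: [-0.805, -3.006, 0.136]
contact_force: [0.7, -0.3, -3.9]
grip_width: 0.0382
```

```bash
python3 -c "
from h import *
st(('p',-50,53,0))"
```

```text
t 8.1 plain [ -1.  -47.1  56.1] yel [-0.9 52.4 46.9] rot [-0.091  0.003 -0.001] F_seat [ 0.7  0.1 -3.9] M [0.22 0.03 0.08] w 0.0382
shift [-0.8 -9.8 -0.9] turn [-0.091 -0.003 -0.001]
```

play_rows:
  increments:
    - [-0.4,-2.8,-0.3,-0.028,-0.001,0,255]
    - [-0.4,-2.8,-0.3,-0.025,-0.001,0,255]
    - [0,-2,-0.2,-0.015,0,0,255]
    - [0,-0.5,0,-0.005,0,0,255]
    - [0,0,0,0,0,0,255]

```text
clock: 8.6
tcp_pos: [0.5032, 0.0706, 0.1307]
orientation: [-0.821, -3.028, 0.015]
contact_force: [0.9, 0.9, -3.8]
grip_width: 0.0382
```

```bash
python3 -c "
from h import *
st(('p',-50,53,0))"
```

```text
t 8.6 plain [  0.3 -54.   54. ] yel [ 1.1 46.  53. ] rot [-0.01   0.    -0.007] F_seat [ 0.4  1.2 -3.8] M [-0.02 -0.05 -0.  ] w 0.0382
shift [0.8 3.3 0.5] turn [-0.01  -0.    -0.008]
```

play_rows:
  increments:
    - [0.5,2.5,0.5,-0.008,0,-0.006,255]
    - [0,0,0,0,0,0,255]
    - [0,0,0,0,0,0,255]

```text
clock: 8.9
tcp_pos: [0.5045, 0.0744, 0.1299]
orientation: [-0.809, -3.034, 0.002]
contact_force: [-0.3, 0.2, -4.4]
grip_width: 0.0382
```

```bash
python3 -c "
from h import *
st(('p',-50,53,0))"
```

```text
t 8.9 plain [ -0.  -49.5  52.8] yel [-0.1 50.5 52.6] rot [-0.002  0.001  0.001] F_seat [-0.3  0.  -4.4] M [-0.01  0.01 -0.01] w 0.0382
shift [-0.  -0.6 -0.3] turn [-0.002 -0.001  0.001]
```

play_rows:
  increments:
    - [0,0,0,0,0,0,255]
    - [0,0,0,0,0,0,255]
    - [0,0,0,0,0,0,255]

```text
clock: 9.2
tcp_pos: [0.5047, 0.0752, 0.1296]
orientation: [-0.807, -3.034, 0.003]
contact_force: [-0.4, -0.6, -4.7]
grip_width: 0.0383
```

```bash
python3 -c "
from h import *
st(); f=snap('scene','s9');w=snap('wrist','w9')
cv2.imwrite('pics/f9.png',np.hstack([cv2.resize(f['color'][130:390,220:430],(400,495)),cv2.resize(w['color'][130:390,160:470],(400,336)).repeat(1,0)[:336] if 0 else cv2.copyMakeBorder(cv2.resize(w['color'][130:390,160:470],(400,336)),0,159,0,0,cv2.BORDER_CONSTANT)]))
a=cv2.imread('pics/scene0.png').astype(int)
for n,(u0,u1,v0,v1) in {'tin':(322,365,162,200),'bowl':(220,280,232,280),'jar':(300,350,312,380),'pink':(380,440,290,380),'pink2':(455,510,235,318)}.items(): print(n,np.abs(a-f['color'])[v0:v1,u0:u1].mean().round(1))"
```

```text
t 9.2 plain [ -0.2 -48.8  52.5] yel [-0.5 51.2 52.3] rot [-0.002  0.001  0.002] F_seat [-0.1 -0.7 -4.7] M [ 0.01 -0.    0.02] w 0.0383
tin 57.3
bowl 6.7
jar 5.1
pink 6.1
pink2 5.2
```

View pics/f9.png

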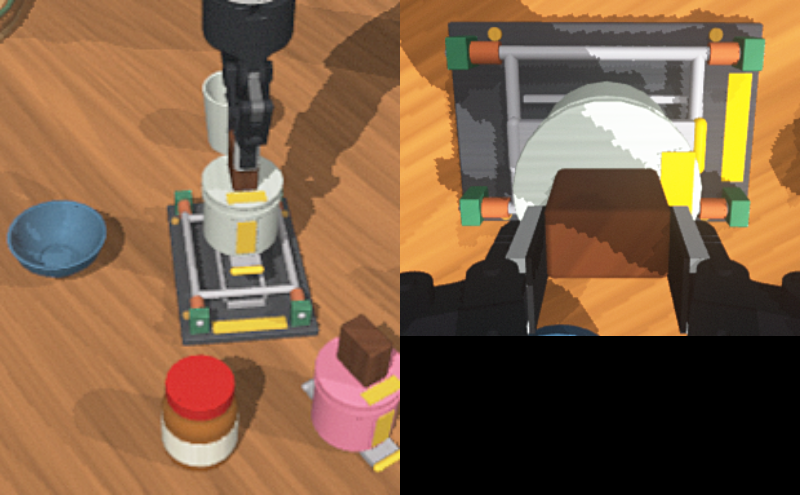

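The mould is level and centred, the frame is centred, the grip block is unmoved in the pads, and the bystanders are in place. The tin's image change comes from the arm occluding it; its left rim is unchanged. Handing in.

```bash
python3 -c "
from h import *
print(np.abs(r.get_obs()['qvel']).max()); st(); print(r.hand_in())"
```

```text
0.0027646664167019106
t 9.3 plain [ -0.2 -48.8  52.5] yel [-0.4 51.2 52.3] rot [-0.002  0.001  0.002] F_seat [-0.1  0.2 -4.1] M [ 0.01  0.04 -0.01] w 0.0379
the job is handed in; nothing more can be done
None
```

The mould is free of both catches, and I handed the job in at 9.3 s with it held level and still over the middle of its seat. No verdict was reported.

- **Yellow end first:** I gripped the wooden block across its 40 mm and tilted the mould about 0.28 rad. The yellow end rose to 41 mm while the plain end stayed at about 14 mm.
- **Rock back past level:** I tilted it the other way to −0.22 rad. The plain end rose to 60 mm while the yellow end stayed at about 38 mm.
- **Last checks:** Both foot ends were at about 52.4 mm, which is 19–20 mm clear of the catches. The tilt was about 0.002 rad, the offset about 1.2 mm towards the yellow end, and the only load was the mould's weight at about 4 N. These foot positions come from the arm's pose, assuming the block did not move in the pads. The last wrist picture showed it in place to within a couple of pixels.
- **What went less well:** On the rock back the plain end first caught under its rod, with a 27 N pull. I eased it down, moved it about 5 mm inward, and it then passed freely; the yellow end stayed above 33 mm throughout.
- **Bystanders:** The image comparison showed the jar, the bowl and both pink look-alikes unchanged. It failed for the empty tin because the arm hid part of it, but the tin's visible left rim is where it was.

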